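# Refill the garment-clip bin from the tray

## Robot

A 6-joint arm with a two-finger parallel gripper is mounted at the origin on the work surface. World frame = base frame: x ahead of the robot, y to its left, z up, the work surface at z = 0. Lengths are in m, angles in rad, forces in N, time in s.
With the tool pointing down it reaches from about 0.375 to 0.975 m from the base axis. Payload 3.8 kg.
Tool frame: the origin (TCP) lies midway between the tips of the shut fingers; the grasp point (between the pads) lies 19 mm behind it; z points along the fingers, y is the line along which they close (so a half turn about z gives the same grasp; the last joint's range is limited). The gripper opens to 88 mm and grips with 3 to 60 N. Pads are 18 mm wide; open, the fingers measure 123 mm over their backs; the gripper's body (75 mm by 187 mm) begins 45 mm behind the grasp point.
Start: joints at [1.301, 0.264, 1.604, -0, 1.274, -0.037], TCP at [0.156, 0.657, 0.239] pointing down, gripper open.
Joint ranges: [-2.63, 2.63], [-0.94, 2.18], [0.31, 2.57], [-1.31, 4.45], [0, 2.66], [-2.55, 2.55]. Speed limits (rad/s): [2.57, 2.57, 3.14, 3.14, 3.14, 3.14].

## Interface

Orientations are given as a rotation vector (axis times angle).
In Python, from rig import env, capture, get_calibration, close_job gives the robot as it stands. The module is installed in compiled form; this text tells all that it offers.
- The arm moves only by the shell command python3 -m inch 'ROWS' [FORCE]. ROWS is JSON, a list of rows, each an object with "gripper": the finger opening in mm, from 0 to 88.1; "linear": the shift along the tool's x, y, z normalised to -1 to 1, where 1 is 400 mm, a list of three; "twist": the turn about the tool's z normalised to -1 to 1, where 1 is 90 degrees. In form: [{"gripper": gripper, "linear": [dx, dy, dz], "twist": twist}, ...]. A call has 1 to 20 rows; each row is the pose to reach, as a shift and turn from the pose commanded when the call began, along the tool's axes at that moment; what a row does not reach only later rows make up. A row lasts 1/8 s, in which the tool goes at most 62.5 mm and 10.7 degrees, less where a joint would pass 70% of its speed; a pose out of reach is approached as far as the arm can. A call with a number of a shift or a turn outside -1 to 1 is refused whole. A call with a gripper value outside its range is refused whole. The fingers move at their own pace and stop on an object; FORCE is the grip in N (left out, the last holds). Time passes only in rows, so rows that repeat a pose let the fingers close. It gives the time, the measured TCP pose, the force, the opening and the grip force at its end, in the units of the state.
- env.observe(): the state, without advancing time (a new reading comes with each control period).
- capture(name): name is "side" or "top"; returns the picture (420x560x3 uint8, blue, green, red); there is no depth.
- get_calibration(name): a dict with "mtx" (3x3 intrinsics, pixels), "k1" (the pictures are not rectified: a ray, as slopes to the right and down, at radius r is drawn at 1 + k1 r^2 times it, then the intrinsics apply), "position" and "rotation" of the camera in the world. Camera axes: x right, y up, looking along -z (the intrinsics and any distortion apply to the point x, -y, -z); pixel columns grow to the right and rows downward; lengths in m; the calibration is good to about 2 mm. A picture is of the moment at which its call begins. get_calibration takes no time and is no camera call.
- close_job(): hands the job in; it is judged then, once.
The state is a dict: "time_s": time; "joint_pos": joint angles; "qd": joint speeds; "joint_efforts": joint torques, N m; "eef_pos": TCP position; "eef_rot": TCP orientation; "contact_force": force on the tool from outside, world axes, zero at the start; "ft_torque": the same for the moment, N m; "width": finger opening in m; "finger_force": force on a finger pad.
Only numpy, scipy, OpenCV 4.12 (cv2) and the standard library are available. Lean on these libraries where they do the work, as an engineer would, in place of code of your own. Each camera call takes 0.05 s, during which the arm holds its last target. There are 200 camera calls.

## Task

Refill the clip bin on the dry cleaner's counter: slide its orange cover fully open and leave it open. Take the metal tray of garment clips by its rim from under the wooden riser, set it down in the middle of the black mat with all three clips still on it and let go; then take it again by its blue handle, tip it over the open bin so that all three clips slide off its open end into the bin, and set the empty tray back down flat in the middle of the mat. Do not pick the clips up with the fingers, and leave the pump bottle, tape dispenser and lint roller where they are.

Things in the scene. Friction and masses are not known exactly. Their poses are not given: they have to be found in the camera images.
- tray: Bright aluminium tray, 195 mm long with handle, 0.17-0.26 kg, loose. Origin under the middle of its length; x runs from the open end to the handle, z up. Pan: x -97 to +33 mm, y -55 to +55 mm, floor 4 mm; side walls 5 mm thick, full pan length, outer faces at y = +-55 mm, top 36 mm above the underside; rear wall the same. Starts on the counter half under the riser, open end sticking out.
- handle: Blue handle of the tray, an upright fin fixed to it: 65 mm long (along x), 14 mm thick (y), 34 mm high (z). Origin in the middle of the fin's underside, 65 mm from the tray's origin along +x and 2 mm above the tray's underside; axes parallel to the tray's. The fin's top is 36 mm above the tray's underside.
- nose (a point): Middle of the tray's open end (no wall there), on top of the floor: 97 mm from the tray's origin along -x, 4 mm up. At the start the 50 mm of pan next to this end are free of clips, leaving room for a finger inside a side wall. Clips slide out here once the tray is tipped by some 25 to 40 degrees.
- clip0: Yellow chunky garment clip, a block 60 x 22 x 18 mm (x, y, z), 25 g; origin at the centre of its underside. Lies on the tray.
- clip1: Red chunky garment clip, same size and origin, on the tray.
- clip2: White chunky garment clip, same size and origin, on the tray.
- mat: Black rubber mat fixed on the counter, 230 x 150 mm (x, y), 3 mm thick; origin at the centre of its underside.
- bin: Beige clip bin fixed to the counter. Origin on the counter under the middle of its compartment, which is 150 x 140 mm inside (x, y), walls 5 mm, floor 5 mm thick, rim 66 mm above the counter. On its +y side a closed deck of the same height runs on from y = 75 to 220 mm; the open cover rests over it.
- bin_mouth (a point): Middle of the compartment's mouth, at rim height (66 mm above the counter).
- cover (a joint): Orange sliding cover of the bin, a 4 mm plate lying on the rim: 0 = compartment closed, 0.14 m = fully open (end stop); it slides along the bin's +y axis over the deck, with about 1.5 N of friction, and stays where it is left. It starts between 0 and 0.03.
- cover_grip (a point): Middle of the top face of the black grip bar on the cover, 99 mm above the counter; the bar is 60 mm long (bin x), 14 mm thick (bin y), and stands 28 mm above the cover plate. It moves with the cover.
- riser: Fixed wooden riser over the tray: board 180 x 200 mm (x, y), underside 105 mm and top 119 mm above the counter, papers on it up to 165 mm; side panels 12 mm thick along x at y = +-92 mm, x -70 to +90 mm. Origin on the counter under its centre. The open front faces -x: there the first 100 mm or so of the tray stick out; the blue handle is under the board.
- pump: Pump bottle, 55 x 55 mm, 163 mm high; bystander. Origin at the centre of its underside.
- dispenser: Tan tape dispenser, 60 x 150 mm (x, y), 84 mm high; bystander. Origin at the centre of its underside.
- roller: Lint roller lying down, 160 mm long along its y, 44 mm thick; bystander. Origin at the middle of its length, on the counter.
Mind the look-alikes: they are no part of the job. Of the things that look like the tray, take the one that is farthest to the robot's left at the start.

How it is judged:
By the outcome, as a careful person would: the job done as asked, in the order asked, and still so for the second after the job is handed in, with the robot touching nothing.
It also fails if it takes over 72 s, if anything falls off the work surface, if the arm or the gripper's body presses on something with over 40 N, if the wrist force passes 120 N, or if a joint passes its speed limit or range.

## Working session

There is one attempt and no reset: what is moved stays moved. The work goes in short steps, Python scripts to look and compute and a shell command to move; the robot and the scene stay as the last step left them, time stands still between calls to the robot, and variables do not carry over. Pictures are saved under pics/ and viewed, at most 10 in all, crops included, and the job is handed in when it is done.

```bash
mkdir -p pics
python3 - <<'E'
from rig import env,capture,get_calibration
import cv2
for n in("top","side"):
    im=capture(n); cv2.imwrite(f"pics/{n}0.png",cv2.resize(im,(800,600),interpolation=cv2.INTER_CUBIC)); cv2.imwrite(f"{n}0raw.png",im)
    print(get_calibration(n))
s=env.observe();print(s)
E
```

```text
{'mtx': array([[420.6434765 ,   0.        , 282.62307303],
       [  0.        , 420.6434765 , 210.9566686 ],
       [  0.        ,   0.        ,   1.        ]]), 'k1': -0.02299095357105287, 'position': array([ 0.43669814, -0.08208442,  1.10391185]), 'rotation': array([ 0.12815166, -0.0792209 , -1.57470611])}
{'mtx': array([[400.07033857,   0.        , 278.50430024],
       [  0.        , 400.07033857, 205.43252005],
       [  0.        ,   0.        ,   1.        ]]), 'k1': -0.05506819490971482, 'position': array([ 0.55367916, -0.73313391,  0.82681888]), 'rotation': array([ 0.7257632 , -0.01930229, -0.01211777])}
{'time_s': 0.1, 'joint_pos': array([ 1.30108635e+00,  2.64685790e-01,  1.60522220e+00, -4.13185223e-05,
        1.27372093e+00, -3.69037773e-02]), 'qd': array([ 1.40434268e-03, -3.01812556e-03, -2.23433574e-03, -2.21039279e-05,
       -1.41423214e-03, -1.40367775e-04]), 'joint_efforts': array([-6.53624602e-05, -5.03618503e+01, -3.58069897e+01,  7.29440292e-02,
        2.32249527e-02, -5.29378508e-05]), 'eef_pos': array([0.15557423, 0.65616529, 0.23751537]), 'eef_rot': array([-0.36481516, -3.12006343,  0.00317026]), 'contact_force': array([ 0.89020022, -0.6586182 , -0.88373418]), 'ft_torque': array([ 0.04549537,  0.01290592, -0.03218272]), 'finger_force': 0.0, 'width': 0.08829765005422019}
```

View pics/top0.png

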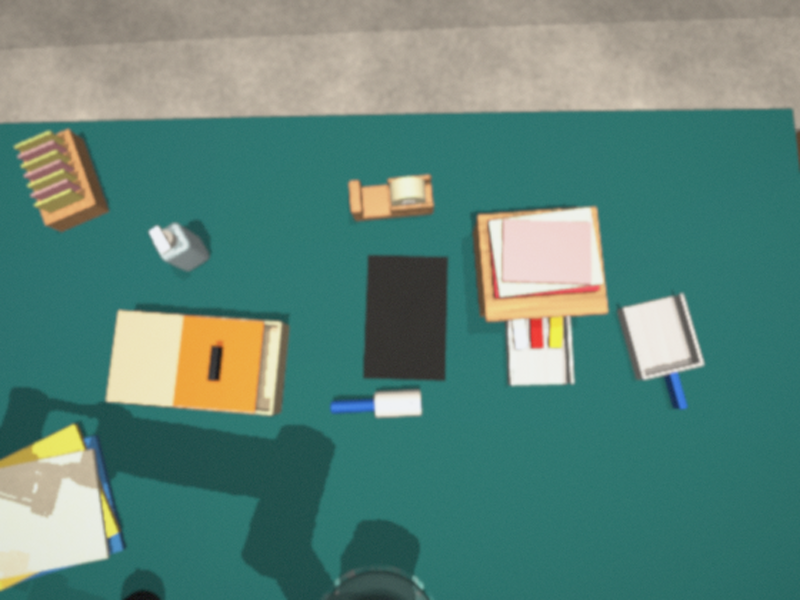

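View pics/side0.png

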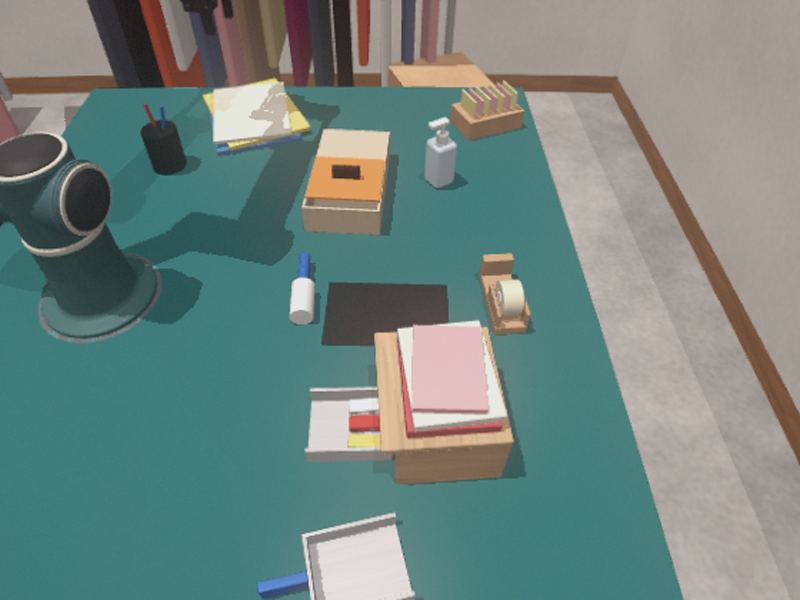

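The top view has two tray-like things: A at px (540,350), under the riser with white, red and yellow clips; B at px (660,335), empty and out in the open. Image left is the robot's left (+y), so A is the farther left. It also fits the description: under the riser with clips, open end sticking out. The bin is at (195,362), its cover nearly closed with the grip at (215,363). The mat is at (406,317). I'll confirm in an enlarged crop.

Run:
```python
import cv2,numpy as np
im=cv2.imread("top0raw.png")
a=cv2.resize(im[205:295,70:205],None,fx=3,fy=3,interpolation=cv2.INTER_CUBIC)  #405x270
b=cv2.resize(im[170:275,250:310],None,fx=3,fy=3,interpolation=cv2.INTER_CUBIC) #180x315
c=cv2.resize(im[140:275,325:430],(735,945)) 
out=np.zeros((600,800,3),np.uint8)
out[:270,:405]=a; out[275:275+315,:180]=b
c=cv2.resize(im[210:280,340:420],None,fx=4.8,fy=4.8,interpolation=cv2.INTER_CUBIC) # 384x336
out[:336,412:796]=c
out[340:600,190:790]=cv2.resize(im[140:192,300:420],(600,260))
for x in range(0,800,50): cv2.line(out,(x,0),(x,6),(255,255,255),1)
cv2.imwrite("pics/crops.png",out)
```

```text
(no output)
```

View pics/crops.png

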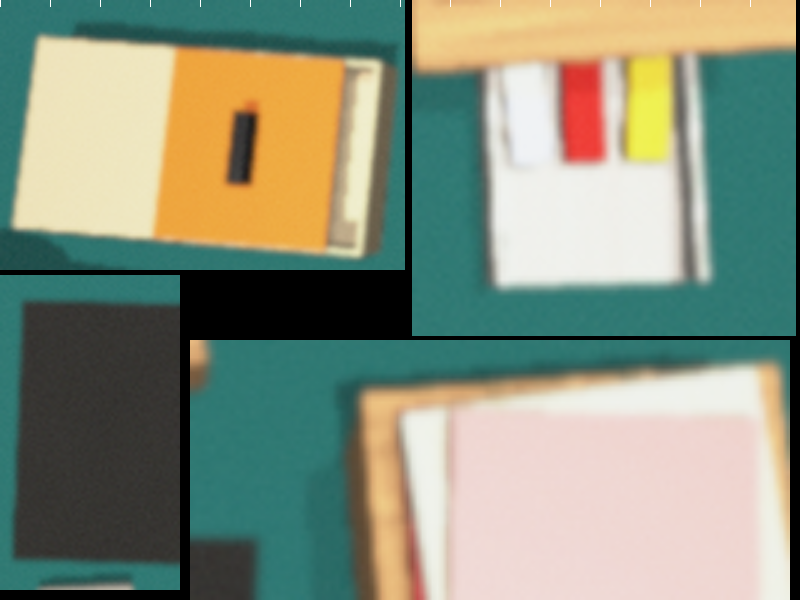

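```bash
cat > geo.py <<'E'
import numpy as np,cv2
from scipy.spatial.transform import Rotation as R
from rig import get_calibration
def cal(n):
    c=get_calibration(n); return c["mtx"],c["k1"],np.array(c["position"]),R.from_rotvec(c["rotation"]).as_matrix()
def ray(n,px,z):
    m,k,p,Q=cal(n)
    d=cv2.undistortPoints(np.array([[px]],float),m,np.array([k,0,0,0.]))[0,0]
    v=Q@np.array([d[0],-d[1],-1]); return p+v*(z-p[2])/v[2]
def proj(n,X):
    m,k,p,Q=cal(n); c=(np.atleast_2d(X)-p)@Q; s=np.c_[c[:,0],-c[:,1]]/-c[:,2:]
    s=s*(1+k*(s**2).sum(1))[:,None]; return s*m[0,0]+m[:2,2]
E
python3 - <<'E'
from geo import *
P={"bin_fl":(82.7,217,.066),"bin_nl":(74.3,281.3,.066),"bin_fr":(197.7,225.7,.066),"bin_nr":(190.7,290.3,.066),
"cov_fr":(185,225,.07),"cov_nr":(179,288,.07),"cov_fl":(128.3,220.7,.07),"cov_nl":(121,284.3,.07),"grip":(150.8,254.3,.099),
"tray_l_bot":(357,269.8,.0),"tray_l_top":(357.3,269.8,.036),"tray_r_top":(402.1,268.3,.036),"rwall_far_outer":(397.6,221,.036),"lwall_far_outer":(355.5,224,.036),
"mat_fl":(257.7,179,.003),"mat_nl":(254.7,264,.003),"mat_fr":(312.9,180.6,.003),"mat_nr":(310.8,266,.003),
"ris_fl":(334,150,.119),"ris_fr":(418,144.4,.119),"ris_nl":(339.5,224.7,.119),"ris_nr":(424.9,219,.119)}
for k,(u,v,z) in P.items(): print(k,ray("top",(u,v),z).round(4))
for k,(u,v,z) in {"tray_l_top":(310*.7,389*.7,.036),"tray_r_top":(307*.7,451*.7,.036),"grip":(347*.7,166*.7,.099)}.items(): print("side",k,ray("side",(u,v),z).round(4))
E
```

```text
bin_fl [0.5635 0.4575 0.066 ]
bin_nl [0.4024 0.4697 0.066 ]
bin_fr [0.5393 0.1623 0.066 ]
bin_nr [0.3804 0.1762 0.066 ]
cov_fr [0.5408 0.1933 0.07  ]
cov_nr [0.3862 0.2042 0.07  ]
cov_fl [0.5527 0.3375 0.07  ]
cov_nl [0.3952 0.3491 0.07  ]
grip [0.4676 0.267  0.099 ]
tray_l_bot [ 0.428 -0.24   0.   ]
tray_l_top [ 0.4283 -0.2356  0.036 ]
tray_r_top [ 0.4313 -0.3473  0.036 ]
rwall_far_outer [ 0.5503 -0.3408  0.036 ]
lwall_far_outer [ 0.5435 -0.2341  0.036 ]
mat_fl [0.6697 0.0182 0.003 ]
mat_nl [0.4442 0.0253 0.003 ]
mat_fr [ 0.6637 -0.1291  0.003 ]
mat_nr [ 0.4384 -0.1205  0.003 ]
ris_fl [ 0.7142 -0.1758  0.119 ]
ris_fr [ 0.7256 -0.3769  0.119 ]
ris_nl [ 0.5339 -0.1849  0.119 ]
ris_nr [ 0.5457 -0.3844  0.119 ]
side tray_l_top [ 0.4315 -0.2364  0.036 ]
side tray_r_top [ 0.4358 -0.3444  0.036 ]
side grip [0.4732 0.2758 0.099 ]
```

```bash
cat >> geo.py <<'E'
def go(xyz,head,base=None,obs=None):
    """print linear/twist (units) from pose now to TCP xyz with tool-y heading (deg, mod 180)"""
    from rig import env
    s=env.observe(); Q=R.from_rotvec(s["eef_rot"]).as_matrix()
    lin=Q.T@(np.array(xyz)-s["eef_pos"])/.4
    h=np.degrees(np.arctan2(Q[1,1],Q[0,1])); d=(head-h+90)%180-90
    print("linear",lin.round(4),"twist",round(-d/90,4),"| head now",round(h,1),"mm",np.round(400*np.linalg.norm(lin)),"rows>=",np.ceil(400*np.linalg.norm(lin)/62.5))
def st():
    from rig import env
    s=env.observe(); print(round(s["time_s"],2),s["eef_pos"].round(4),s["eef_rot"].round(3),s["contact_force"].round(1),round(s["width"]*1e3,1),round(s["finger_force"],1),s["joint_pos"].round(2))
E
python3 - <<'E'
from geo import *
go((.468,.269,.239),85.5); go((.468,.269,.078),85.5)
E
```

```text
linear [-0.9833 -0.7616 -0.0022] twist -0.0982 | head now 76.7 mm 498.0 rows>= 8.0
linear [-0.9833 -0.7608  0.4003] twist -0.0982 | head now 76.7 mm 522.0 rows>= 9.0
```

```bash
python3 -m inch '[{"gripper":45,"linear":[-0.983,-0.762,0.1],"twist":-0.098},{"gripper":45,"linear":[-0.983,-0.762,0.1],"twist":-0.098},{"gripper":45,"linear":[-0.983,-0.762,0.1],"twist":-0.098},{"gripper":45,"linear":[-0.983,-0.762,0.1],"twist":-0.098},{"gripper":45,"linear":[-0.983,-0.762,0.1],"twist":-0.098},{"gripper":45,"linear":[-0.983,-0.762,0.1],"twist":-0.098},{"gripper":45,"linear":[-0.983,-0.762,0.1],"twist":-0.098},{"gripper":45,"linear":[-0.983,-0.762,0.1],"twist":-0.098},{"gripper":45,"linear":[-0.983,-0.762,0.1],"twist":-0.098},{"gripper":45,"linear":[-0.983,-0.762,0.1],"twist":-0.098},{"gripper":45,"linear":[-0.983,-0.762,0.1],"twist":-0.098}]' 12; python3 -c "
from geo import *
import cv2
from rig import capture
st(); go((.468,.269,.079),85.5)
im=capture('side')[60:240,160:400]; cv2.imwrite('pics/a.png',cv2.resize(im,None,fx=3,fy=3))"
```

```text
time_s: 1.48
eef_pos: [0.4671, 0.2706, 0.1986]
eef_rot: [-0.121, -3.139, -0.0]
contact_force: [0.4, -0.3, 0.2]
width: 0.0448
finger_force: 0.0
1.48 [0.4671 0.2706 0.1986] [-0.121 -3.139 -0.   ] [ 0.4 -0.3  0.2] 44.8 0.0 [ 0.48  0.04  1.94  0.    1.17 -1.02]
linear [-0.0026 -0.0038  0.2991] twist 0.0009 | head now 85.6 mm 120.0 rows>= 2.0
```

View pics/a.png

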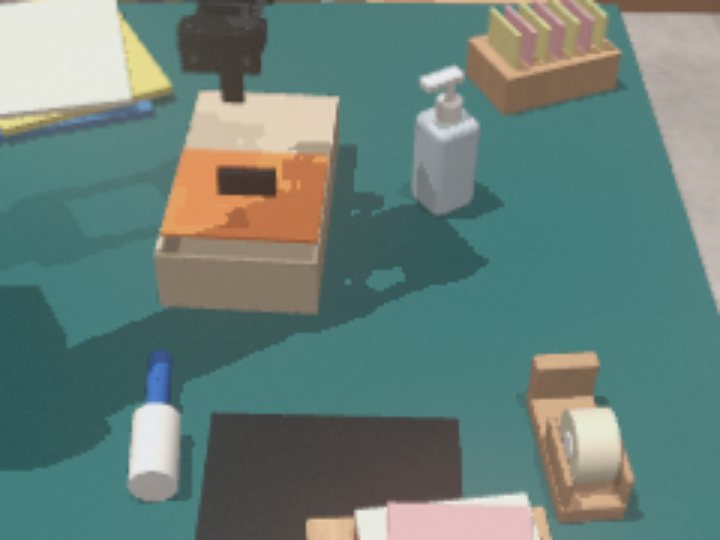

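The picture shows the gripper above the bin with a finger at (232,85), and the cover bar at (247,180) below it. I'll lower onto the bar and close.

```bash
python3 -m inch '[{"gripper":45,"linear":[0,-0.004,0.15],"twist":0},{"gripper":45,"linear":[0,-0.004,0.25],"twist":0},{"gripper":45,"linear":[0,-0.004,0.3],"twist":0},{"gripper":45,"linear":[0,-0.004,0.3],"twist":0},{"gripper":0,"linear":[0,-0.004,0.3],"twist":0},{"gripper":0,"linear":[0,-0.004,0.3],"twist":0},{"gripper":0,"linear":[0,-0.004,0.3],"twist":0},{"gripper":0,"linear":[0,-0.004,0.3],"twist":0}]' 12
```

```text
time_s: 2.52
eef_pos: [0.4689, 0.2686, 0.0801]
eef_rot: [0.124, 3.137, 0.003]
contact_force: [-0.2, 1.9, 4.1]
width: 0.0139
finger_force: 12.0
```

```bash
python3 -m inch '[{"gripper":0,"linear":[0,0.05,0],"twist":0},{"gripper":0,"linear":[0,0.1,0],"twist":0},{"gripper":0,"linear":[0,0.15,0],"twist":0},{"gripper":0,"linear":[0,0.2,0],"twist":0},{"gripper":0,"linear":[0,0.24,0],"twist":0},{"gripper":0,"linear":[0,0.26,0],"twist":0},{"gripper":0,"linear":[0,0.27,0],"twist":0},{"gripper":0,"linear":[0,0.275,0],"twist":0}]' 12; python3 -m inch '[{"gripper":0,"linear":[0,0.008,0],"twist":0},{"gripper":0,"linear":[0,0.015,0],"twist":0},{"gripper":0,"linear":[0,0.02,0],"twist":0},{"gripper":0,"linear":[0,0.02,0],"twist":0}]'
```

```text
time_s: 3.52
eef_pos: [0.4776, 0.3779, 0.08]
eef_rot: [0.123, 3.137, 0.001]
contact_force: [0.9, -1.3, 6.7]
width: 0.0137
finger_force: 12.0
time_s: 4.03
eef_pos: [0.4782, 0.3858, 0.08]
eef_rot: [0.124, 3.137, 0.001]
contact_force: [1.1, -0.7, 6.0]
width: 0.0139
finger_force: 12.0
```

```bash
python3 -m inch '[{"gripper":0,"linear":[0,0.008,0],"twist":0},{"gripper":0,"linear":[0,0.012,0],"twist":0},{"gripper":0,"linear":[0,0.012,0],"twist":0}]'; python3 -m inch '[{"gripper":0,"linear":[0,0.008,0],"twist":0},{"gripper":0,"linear":[0,0.012,0],"twist":0},{"gripper":0,"linear":[0,0.012,0],"twist":0}]'
```

```text
time_s: 4.4
eef_pos: [0.4782, 0.3862, 0.0799]
eef_rot: [0.122, 3.139, -0.012]
contact_force: [-0.0, -14.9, 12.2]
width: 0.0139
finger_force: 12.0
time_s: 4.78
eef_pos: [0.4783, 0.3879, 0.0798]
eef_rot: [-0.121, -3.138, 0.021]
contact_force: [0.4, -24.1, 17.5]
width: 0.0172
finger_force: 11.9
```

```bash
python3 -m inch '[{"gripper":40,"linear":[0,0,0],"twist":0},{"gripper":40,"linear":[0,0,0],"twist":0},{"gripper":40,"linear":[0,-0.015,0],"twist":0},{"gripper":40,"linear":[0,-0.015,-0.15],"twist":0},{"gripper":40,"linear":[0,-0.015,-0.3],"twist":0},{"gripper":40,"linear":[0,-0.015,-0.3],"twist":0}]'; python3 -c "
from geo import *
st(); go((.467,-.238,.13),92)"
```

```text
time_s: 5.52
eef_pos: [0.4805, 0.3918, 0.2055]
eef_rot: [0.123, 3.13, 0.012]
contact_force: [0.0, 0.2, 0.3]
width: 0.0398
finger_force: 0.0
5.53 [0.4805 0.3918 0.2055] [0.123 3.13  0.012] [0.  0.2 0.3] 39.8 0.0 [ 0.64  0.18  1.77  0.    1.18 -0.85]
linear [-0.0878 -1.5737  0.1769] twist -0.0721 | head now 85.5 mm 634.0 rows>= 11.0
```

```bash
python3 -m inch '[{"gripper":40,"linear":[-0.045,-0.95,0],"twist":0},{"gripper":40,"linear":[-0.045,-0.95,0],"twist":0},{"gripper":40,"linear":[-0.045,-0.95,0],"twist":0},{"gripper":40,"linear":[-0.045,-0.95,0],"twist":-0.07},{"gripper":40,"linear":[-0.045,-0.95,0],"twist":-0.07},{"gripper":40,"linear":[-0.045,-0.95,0],"twist":-0.07},{"gripper":40,"linear":[-0.045,-0.95,0],"twist":-0.07}]'; python3 -c "
from geo import *
import cv2
from rig import capture
st(); go((.467,-.238,.1),92)
cv2.imwrite('top1raw.png',capture('top'))"
```

```text
time_s: 6.4
eef_pos: [0.4641, 0.0056, 0.1972]
eef_rot: [0.04, -3.139, 0.001]
contact_force: [0.4, 0.1, 0.4]
width: 0.04
finger_force: 0.0
6.4 [0.4641 0.0056 0.1972] [ 4.000e-02 -3.139e+00  1.000e-03] [0.4 0.1 0.4] 40.0 0.0 [-0.04 -0.11  2.08 -0.    1.17 -1.64]
linear [ 0.008  -0.609   0.2434] twist -0.0059 | head now 91.5 mm 262.0 rows>= 5.0
```

```bash
python3 -m inch '[{"gripper":40,"linear":[0.008,-0.609,0],"twist":-0.006},{"gripper":40,"linear":[0.008,-0.609,0],"twist":-0.006},{"gripper":40,"linear":[0.008,-0.609,0],"twist":-0.006},{"gripper":40,"linear":[0.008,-0.609,0.1],"twist":-0.006},{"gripper":40,"linear":[0.008,-0.609,0.24],"twist":-0.006},{"gripper":40,"linear":[0.008,-0.609,0.24],"twist":-0.006},{"gripper":40,"linear":[0.008,-0.609,0.24],"twist":-0.006}]'; python3 -c "
from geo import *
import cv2
from rig import capture
st(); go((.467,-.238,.010),92)
s=capture('side');t=cv2.imread('top1raw.png')
a=cv2.resize(s[230:360,180:380],(800,520)[:2]);cv2.imwrite('pics/b.png',np.hstack([cv2.resize(s[235:345,200:330],(468,396)),cv2.resize(t[195:300,60:210],(330,231*1)).repeat(1,0) if 0 else cv2.copyMakeBorder(cv2.resize(t[200:300,60:210],(330,220)),0,176,0,0,0)]))"
```

```text
time_s: 7.32
eef_pos: [0.4707, -0.2334, 0.1034]
eef_rot: [-0.067, 3.141, 0.001]
contact_force: [-0.5, -0.9, 0.2]
width: 0.0401
finger_force: 0.0
7.33 [ 0.4707 -0.2334  0.1034] [-6.700e-02  3.141e+00  1.000e-03] [-0.5 -0.9  0.2] 40.1 0.0 [-0.51  0.11  2.05  0.    0.98 -2.12]
linear [ 0.0098 -0.0112  0.2335] twist 0.0048 | head now 92.4 mm 94.0 rows>= 2.0
```

View pics/b.png

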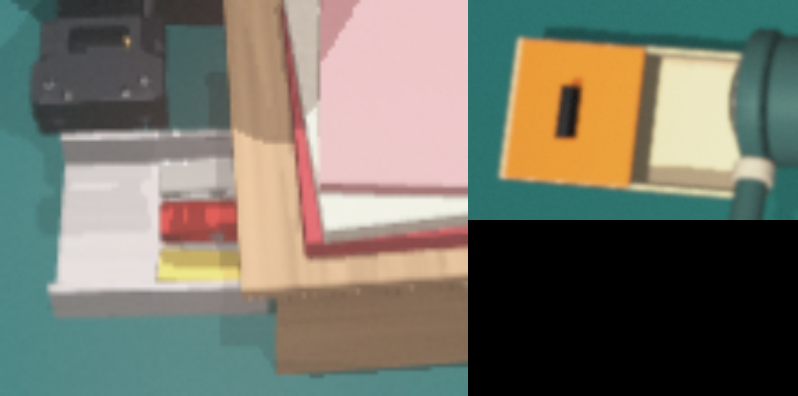

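The side view (left) shows the gripper over the tray's left wall, front corner at (62,133), with the clips from x=160 px on. The top view (right) shows the cover fully over the deck. Descending onto the wall.

```bash
python3 -m inch '[{"gripper":40,"linear":[0.014,-0.011,0.1],"twist":0.005},{"gripper":40,"linear":[0.014,-0.011,0.18],"twist":0.005},{"gripper":40,"linear":[0.014,-0.011,0.23],"twist":0.005},{"gripper":40,"linear":[0.014,-0.011,0.23],"twist":0.005},{"gripper":40,"linear":[0.014,-0.011,0.23],"twist":0.005}]' 20;  python3 -m inch '[{"gripper":0,"linear":[0,0,0],"twist":0},{"gripper":0,"linear":[0,0,0],"twist":0},{"gripper":0,"linear":[0,0,0],"twist":0},{"gripper":0,"linear":[0,0,0],"twist":0}]' 20
```

```text
time_s: 8.0
eef_pos: [0.4665, -0.2398, 0.0131]
eef_rot: [-0.053, 3.138, -0.003]
contact_force: [-0.0, 0.9, -0.0]
width: 0.0402
finger_force: 0.0
time_s: 8.5
eef_pos: [0.4643, -0.2393, 0.0109]
eef_rot: [0.051, -3.141, -0.0]
contact_force: [-0.8, 1.6, 1.7]
width: 0.0047
finger_force: 20.0
```

```bash
python3 -m inch '[{"gripper":0,"linear":[0,0,0],"twist":0},{"gripper":0,"linear":[0,0,0],"twist":0},{"gripper":0,"linear":[0,0,-0.02],"twist":0},{"gripper":0,"linear":[0,0,-0.04],"twist":0},{"gripper":0,"linear":[0,0,-0.04],"twist":0}]' 60; python3 -c "
from geo import *
import cv2
from rig import capture
st(); go((.362,-.238,.063),92)
s=capture('side');cv2.imwrite('pics/c.png',cv2.resize(s[215:365,190:390],(800,600)))"
```

```text
time_s: 9.12
eef_pos: [0.465, -0.2397, 0.0275]
eef_rot: [-0.051, 3.14, -0.001]
contact_force: [-0.1, 0.1, -1.8]
width: 0.0045
finger_force: 60.0
9.12 [ 0.465  -0.2397  0.0275] [-5.10e-02  3.14e+00 -1.00e-03] [-0.1  0.1 -1.8] 4.5 60.0 [-0.52  0.21  2.11 -0.    0.82 -2.13]
linear [ 0.2571  0.0125 -0.0891] twist -0.0014 | head now 91.9 mm 109.0 rows>= 2.0
```

View pics/c.png

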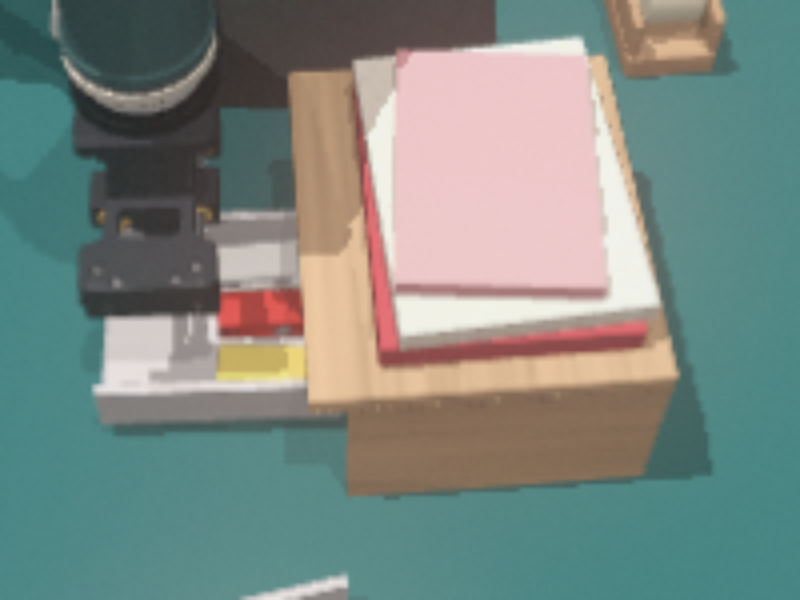

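```bash
python3 -m inch '[{"gripper":0,"linear":[0.02,0,0],"twist":0},{"gripper":0,"linear":[0.05,0,-0.01],"twist":0},{"gripper":0,"linear":[0.09,0,-0.02],"twist":0},{"gripper":0,"linear":[0.13,0,-0.04],"twist":0},{"gripper":0,"linear":[0.17,0,-0.06],"twist":0},{"gripper":0,"linear":[0.21,0.01,-0.08],"twist":0},{"gripper":0,"linear":[0.24,0.01,-0.09],"twist":0},{"gripper":0,"linear":[0.257,0.01,-0.09],"twist":0},{"gripper":0,"linear":[0.257,0.01,-0.09],"twist":0},{"gripper":0,"linear":[0.257,0.01,-0.09],"twist":0}]'; python3 -c "
from geo import *
import cv2
from rig import capture
st(); go((.38,-.11,.07),92); go((.491,.001,.07),88)
s=capture('side');t=capture('top');cv2.imwrite('pics/d.png',np.hstack([cv2.resize(s[215:365,160:330],(453,400)),cv2.resize(t[180:330,340:470],(347,400))]))"
```

```text
time_s: 10.42
eef_pos: [0.3618, -0.2388, 0.0626]
eef_rot: [-0.051, 3.141, -0.0]
contact_force: [-0.8, -0.4, -2.2]
width: 0.0044
finger_force: 60.0
10.43 [ 0.3618 -0.2388  0.0626] [-0.051  3.141 -0.   ] [-0.8 -0.4 -2.2] 4.4 60.0 [-0.64 -0.01  2.27  0.    0.88 -2.24]
linear [-0.056   0.3204 -0.0185] twist -0.0014 | head now 91.9 mm 130.0 rows>= 3.0
linear [-0.3424  0.5887 -0.0184] twist 0.043 | head now 91.9 mm 272.0 rows>= 5.0
```

View pics/d.png

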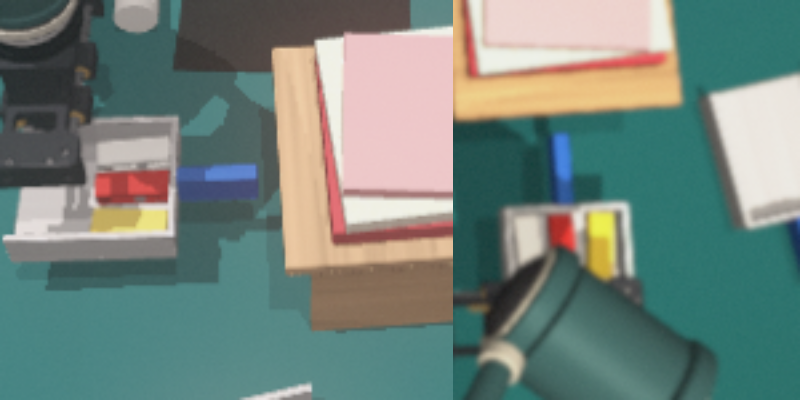

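The tray is held level and clear of the riser, with all three clips on it; handle at (218,180) in the left crop. Over to the mat.

```bash
python3 -m inch '[{"gripper":0,"linear":[0,0.03,-0.02],"twist":0},{"gripper":0,"linear":[0,0.08,-0.04],"twist":0},{"gripper":0,"linear":[-0.01,0.14,-0.04],"twist":0},{"gripper":0,"linear":[-0.02,0.21,-0.04],"twist":0},{"gripper":0,"linear":[-0.04,0.28,-0.04],"twist":0},{"gripper":0,"linear":[-0.07,0.35,-0.04],"twist":0.01},{"gripper":0,"linear":[-0.12,0.42,-0.04],"twist":0.02},{"gripper":0,"linear":[-0.18,0.48,-0.04],"twist":0.03},{"gripper":0,"linear":[-0.24,0.53,-0.04],"twist":0.04},{"gripper":0,"linear":[-0.29,0.56,-0.04],"twist":0.043},{"gripper":0,"linear":[-0.325,0.58,-0.04],"twist":0.043},{"gripper":0,"linear":[-0.342,0.589,-0.04],"twist":0.043},{"gripper":0,"linear":[-0.342,0.589,-0.04],"twist":0.043},{"gripper":0,"linear":[-0.342,0.589,-0.04],"twist":0.043}]'; python3 -c "
from geo import *
import cv2
from rig import capture
st(); go((.491,.001,.014),88)
s=capture('side');t=capture('top');cv2.imwrite('pics/e.png',np.hstack([cv2.resize(s[160:310,180:350],(453,400)),cv2.resize(t[140:290,230:360],(347,400))]))"
```

```text
time_s: 12.28
eef_pos: [0.4898, 0.0009, 0.0785]
eef_rot: [-0.056, -3.14, 0.0]
contact_force: [0.1, -0.3, -2.9]
width: 0.0039
finger_force: 60.0
12.28 [0.4898 0.0009 0.0785] [-0.056 -3.14   0.   ] [ 0.1 -0.3 -2.9] 3.9 60.0 [-0.05  0.08  2.14 -0.    0.92 -1.58]
linear [-0.0032  0.0003  0.1612] twist -0.0003 | head now 88.0 mm 65.0 rows>= 2.0
```

View pics/e.png

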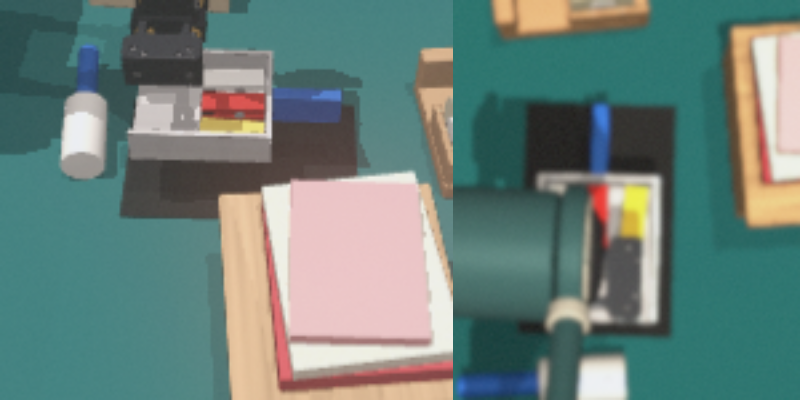

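```bash
python3 -m inch '[{"gripper":0,"linear":[-0.003,0,0.04],"twist":0},{"gripper":0,"linear":[-0.003,0,0.09],"twist":0},{"gripper":0,"linear":[-0.003,0,0.13],"twist":0},{"gripper":0,"linear":[-0.003,0,0.15],"twist":0},{"gripper":0,"linear":[-0.003,0,0.162],"twist":0},{"gripper":0,"linear":[-0.003,0,0.162],"twist":0},{"gripper":0,"linear":[-0.003,0,0.162],"twist":0}]'; python3 -m inch '[{"gripper":0,"linear":[0,0,0.002],"twist":0},{"gripper":0,"linear":[0,0,0.002],"twist":0}]' 10
```

```text
time_s: 13.25
eef_pos: [0.4925, 0.0012, 0.0143]
eef_rot: [0.055, 3.14, -0.0]
contact_force: [-0.3, -0.0, -2.2]
width: 0.0044
finger_force: 60.0
time_s: 13.5
eef_pos: [0.4924, 0.0012, 0.0138]
eef_rot: [0.055, 3.14, -0.0]
contact_force: [-2.0, 0.1, 5.4]
width: 0.0048
finger_force: 10.0
```

```bash
python3 -m inch '[{"gripper":26,"linear":[0,0,0],"twist":0},{"gripper":26,"linear":[0,0,0],"twist":0},{"gripper":26,"linear":[0,0,0],"twist":0},{"gripper":26,"linear":[0,0,-0.1],"twist":0},{"gripper":26,"linear":[0,0,-0.25],"twist":0},{"gripper":40,"linear":[0,0.4,-0.45],"twist":0},{"gripper":40,"linear":[0,0.6,-0.45],"twist":0},{"gripper":40,"linear":[0,0.6,-0.45],"twist":0},{"gripper":40,"linear":[0,0.6,-0.45],"twist":0},{"gripper":40,"linear":[0,0.6,-0.45],"twist":0}]'; python3 -c "
from geo import *
import cv2
from rig import capture
st()
s=capture('side');t=capture('top');cv2.imwrite('s2raw.png',s);cv2.imwrite('t2raw.png',t)
cv2.imwrite('pics/f.png',np.hstack([cv2.resize(t[160:280,240:330],(450,600),interpolation=cv2.INTER_CUBIC),cv2.resize(s[180:300,210:280],(350,600),interpolation=cv2.INTER_CUBIC)]))"
```

```text
time_s: 14.75
eef_pos: [0.5009, 0.2451, 0.1949]
eef_rot: [0.047, 3.138, 0.003]
contact_force: [-0.3, -0.5, 0.3]
width: 0.04
finger_force: 0.0
14.75 [0.5009 0.2451 0.1949] [4.700e-02 3.138e+00 3.000e-03] [-0.3 -0.5  0.3] 40.0 0.0 [ 0.41  0.07  1.91  0.    1.16 -1.13]
```

View pics/f.png

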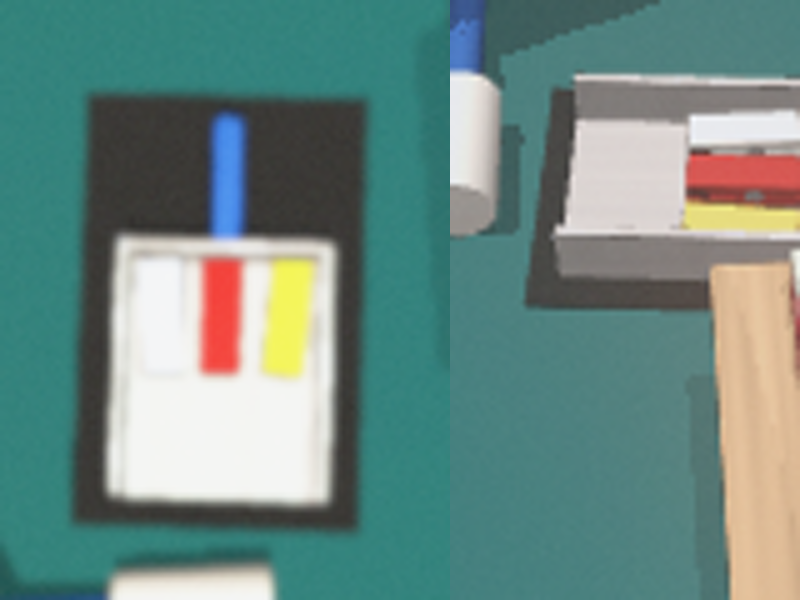

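The tray sits centred on the mat and let go, with all three clips at the back of it; the blue handle is at (229,176) and the front edge runs (107,500)–(330,503) in the left crop.

Run:
```python
from geo import *
f=lambda u,v:(240+(u+.5)/5-.5,160+(v+.5)/5-.5)
for k,p in {"fl":(107,500),"fr":(330,503),"rl":(115,238),"rr":(338,243),"fin_rear":(229,113),"fin_mid":(228,176)}.items(): print(k,ray("top",f(*p),.039).round(4))
g=lambda u,v:(210+(u-450)/5,180+v/5)
for k,p in {"fl":(574,76),"fr":(555,230)}.items(): print("side",k,ray("side",g(*p),.039).round(4))
for h in (0,.15): print("pump",ray("top",(163*.7,238*.7),.163),ray("top",(185*.7,262*.7),0))
st(); go((.62,-.054,.15),88)
```

```text
fl [0.4549 0.0059 0.039 ]
fr [ 0.4528 -0.1064  0.039 ]
rl [0.5883 0.0021 0.039 ]
rr [ 0.5847 -0.112   0.039 ]
fin_rear [ 0.6529 -0.0567  0.039 ]
fin_mid [ 0.6199 -0.056   0.039 ]
side fl [0.4597 0.0034 0.039 ]
side fr [ 0.456  -0.1026  0.039 ]
pump [0.66928575 0.33918418 0.163     ] [0.66231498 0.36715586 0.        ]
pump [0.66928575 0.33918418 0.163     ] [0.66231498 0.36715586 0.        ]
14.85 [0.4999 0.2415 0.1929] [-5.100e-02 -3.141e+00  1.000e-03] [ 0.4 -1.3 -0.2] 40.0 0.0 [ 0.41  0.07  1.91 -0.    1.16 -1.13]
linear [-0.3243 -0.7285  0.1077] twist 0.0014 | head now 88.1 mm 322.0 rows>= 6.0
```

```bash
python3 -m inch '[{"gripper":40,"linear":[-0.323,-0.731,0],"twist":0},{"gripper":40,"linear":[-0.323,-0.731,0],"twist":0},{"gripper":40,"linear":[-0.323,-0.731,0],"twist":0},{"gripper":40,"linear":[-0.323,-0.731,0.1],"twist":0},{"gripper":40,"linear":[-0.323,-0.731,0.2],"twist":0},{"gripper":40,"linear":[-0.323,-0.731,0.2],"twist":0},{"gripper":40,"linear":[-0.323,-0.731,0.2],"twist":0},{"gripper":40,"linear":[-0.323,-0.731,0.2],"twist":0}]' 12; python3 -c "
from geo import *
st(); go((.62,-.055,.013),88)"
```

```text
time_s: 15.85
eef_pos: [0.6182, -0.0564, 0.1131]
eef_rot: [-0.057, -3.14, -0.0]
contact_force: [-0.3, -0.1, -0.1]
width: 0.0399
finger_force: 0.0
15.85 [ 0.6182 -0.0564  0.1131] [-0.057 -3.14  -0.   ] [-0.3 -0.1 -0.1] 39.9 0.0 [-0.13  0.27  1.84  0.    1.03 -1.67]
linear [-0.0045  0.0035  0.2501] twist -0.0011 | head now 87.9 mm 100.0 rows>= 2.0
```

```bash
python3 -m inch '[{"gripper":40,"linear":[-0.004,0.003,0.1],"twist":0},{"gripper":40,"linear":[-0.004,0.003,0.19],"twist":0},{"gripper":40,"linear":[-0.004,0.003,0.25],"twist":0},{"gripper":40,"linear":[-0.004,0.003,0.25],"twist":0},{"gripper":40,"linear":[-0.004,0.003,0.25],"twist":0},{"gripper":0,"linear":[-0.004,0.003,0.25],"twist":0},{"gripper":0,"linear":[-0.004,0.003,0.25],"twist":0},{"gripper":0,"linear":[-0.004,0.003,0.25],"twist":0},{"gripper":0,"linear":[-0.004,0.003,0.25],"twist":0}]' 15;  python3 -m inch '[{"gripper":0,"linear":[0,0,0],"twist":0},{"gripper":0,"linear":[0,0,0],"twist":0},{"gripper":0,"linear":[0,0,-0.02],"twist":0},{"gripper":0,"linear":[0,0,-0.04],"twist":0},{"gripper":0,"linear":[0,0,-0.07],"twist":0},{"gripper":0,"linear":[0,0,-0.1],"twist":0},{"gripper":0,"linear":[0,0,-0.1],"twist":0}]' 60; python3 -c "
from geo import *
import cv2
from rig import env,capture
st(); print(env.observe()['ft_torque'])
s=capture('side');cv2.imwrite('s3raw.png',s)
h=cv2.cvtColor(s,cv2.COLOR_BGR2HSV)
for n,lo,hi in(('red',(0,150,80),(6,255,255)),('yel',(24,120,100),(34,255,255)),('blue',(105,120,60),(125,255,255))):
    m=cv2.inRange(h,lo,hi); m[:, :210]=0; m[240:]=0; m[:150]=0
    ys,xs=np.nonzero(m); print(n,len(xs),xs.min(),xs.max(),ys.min(),ys.max(),xs.mean(),ys.mean()) if len(xs) else print(n,0)
"
```

```text
time_s: 16.98
eef_pos: [0.6213, -0.0547, 0.0138]
eef_rot: [0.055, 3.14, -0.0]
contact_force: [0.1, -0.6, 2.8]
width: 0.0138
finger_force: 15.0
time_s: 17.85
eef_pos: [0.6221, -0.0547, 0.055]
eef_rot: [0.055, 3.138, -0.001]
contact_force: [0.6, 0.6, -2.7]
width: 0.0134
finger_force: 60.0
17.85 [ 0.6221 -0.0547  0.055 ] [ 5.500e-02  3.138e+00 -1.000e-03] [ 0.6  0.6 -2.7] 13.4 60.0 [-0.13  0.34  1.87  0.    0.93 -1.66]
[ 0.00102872 -0.17271999 -0.0069356 ]
red 60 257 279 201 209 264.26666666666665 203.91666666666666
yel 2 260 261 210 210 260.5 210.0
blue 113 210 216 177 193 212.89380530973452 185.02654867256638
```

```bash
cat >> geo.py <<'E'
def tilt(img="s3raw.png",grip=None,L=162,head=-2.0):
    """tray corner pixel predictions for nose-down tilt t about grasp point (tray 65,27mm)"""
    from rig import env
    p=env.observe()["eef_pos"]+[0,0,.019] if grip is None else np.array(grip)
    Q=R.from_euler("z",head,degrees=True).as_matrix()
    for t in (-5,0,5,10,20,30,40,50):
        a=np.radians(t); out=[]
        for q in((-97,-55,36),(-97,55,36),(33,-55,36),(97,0,36)):
            x,z=(q[0]-65)/1e3,(q[2]-27)/1e3
            out.append(p+Q@np.array([x*np.cos(a)-z*np.sin(a),q[1]/1e3,x*np.sin(a)+z*np.cos(a)]))
        print(t,proj("side",out).round(0).astype(int).tolist(),"nose z",out[0][2].round(3))
E
python3 - <<'E'
from geo import *
tilt()
s=cv2.imread("s3raw.png");h=cv2.cvtColor(s,cv2.COLOR_BGR2HSV)
m=((h[...,1]<60)&(h[...,2]>130)).astype(np.uint8)
for v in range(188,236,3):
    xs=np.nonzero(m[v,218:330])[0]
    print(v,(xs.min()+218,xs.max()+218) if len(xs) else None)
E
```

```text
-5 [[230, 212], [235, 179], [284, 216], [309, 201]] nose z 0.096
0 [[230, 215], [234, 183], [284, 216], [309, 200]] nose z 0.082
5 [[231, 219], [235, 187], [283, 217], [309, 200]] nose z 0.068
10 [[232, 223], [235, 191], [283, 218], [309, 199]] nose z 0.054
20 [[235, 230], [238, 198], [283, 220], [308, 197]] nose z 0.026
30 [[239, 236], [243, 204], [283, 221], [306, 196]] nose z -0.0
40 [[246, 242], [248, 210], [284, 222], [304, 195]] nose z -0.024
50 [[253, 247], [255, 215], [285, 224], [303, 194]] nose z -0.045
188 (np.int64(255), np.int64(282))
191 (np.int64(258), np.int64(282))
194 (np.int64(235), np.int64(282))
197 (np.int64(218), np.int64(282))
200 (np.int64(218), np.int64(282))
203 (np.int64(218), np.int64(288))
206 (np.int64(218), np.int64(282))
209 (np.int64(218), np.int64(282))
212 (np.int64(218), np.int64(282))
215 (np.int64(218), np.int64(282))
218 (np.int64(218), np.int64(282))
221 (np.int64(218), np.int64(282))
224 (np.int64(237), np.int64(329))
227 (np.int64(289), np.int64(329))
230 (np.int64(278), np.int64(329))
233 (np.int64(278), np.int64(329))
```

Run:
```python
from geo import *
s=cv2.imread("s3raw.png");h=cv2.cvtColor(s,cv2.COLOR_BGR2HSV)
for c in (238,244,260,275):
    print(c,[(v,int(h[v,c,1]),int(h[v,c,2])) for v in range(204,238,1) if 1][::1])
```

```text
238 [(204, 14, 168), (205, 12, 168), (206, 12, 166), (207, 12, 167), (208, 12, 173), (209, 10, 223), (210, 10, 222), (211, 9, 220), (212, 9, 220), (213, 10, 223), (214, 9, 224), (215, 12, 220), (216, 13, 177), (217, 10, 125), (218, 12, 131), (219, 12, 130), (220, 14, 131), (221, 12, 130), (222, 12, 128), (223, 14, 130), (224, 14, 130), (225, 12, 110), (226, 15, 70), (227, 15, 68), (228, 15, 68), (229, 13, 60), (230, 17, 60), (231, 20, 63), (232, 12, 62), (233, 12, 63), (234, 12, 64), (235, 17, 73), (236, 17, 75), (237, 17, 74)]
244 [(204, 14, 169), (205, 12, 170), (206, 12, 168), (207, 14, 168), (208, 12, 173), (209, 11, 223), (210, 11, 223), (211, 10, 222), (212, 9, 221), (213, 10, 222), (214, 11, 225), (215, 6, 225), (216, 10, 206), (217, 14, 132), (218, 13, 133), (219, 14, 130), (220, 14, 131), (221, 14, 131), (222, 12, 129), (223, 15, 134), (224, 14, 131), (225, 14, 111), (226, 24, 64), (227, 24, 63), (228, 16, 62), (229, 20, 63), (230, 24, 63), (231, 24, 63), (232, 25, 62), (233, 24, 65), (234, 26, 69), (235, 26, 77), (236, 20, 78), (237, 20, 75)]
260 [(204, 155, 163), (205, 153
[... 367 characters left out ...]
8, 47, 71), (229, 45, 73), (230, 45, 73), (231, 40, 70), (232, 39, 72), (233, 44, 70), (234, 40, 77), (235, 37, 83), (236, 40, 83), (237, 42, 85)]
275 [(204, 145, 141), (205, 148, 141), (206, 142, 144), (207, 143, 130), (208, 141, 128), (209, 147, 151), (210, 134, 143), (211, 106, 221), (212, 116, 234), (213, 114, 235), (214, 113, 233), (215, 69, 219), (216, 11, 222), (217, 25, 121), (218, 19, 135), (219, 21, 136), (220, 17, 136), (221, 23, 136), (222, 23, 135), (223, 21, 136), (224, 20, 137), (225, 21, 133), (226, 41, 88), (227, 52, 78), (228, 52, 78), (229, 55, 79), (230, 56, 77), (231, 62, 86), (232, 84, 157), (233, 81, 227), (234, 79, 228), (235, 81, 228), (236, 80, 229), (237, 80, 229)]
```

```bash
python3 -m inch '[{"gripper":0,"linear":[0,0,-0.03],"twist":0},{"gripper":0,"linear":[0,0,-0.08],"twist":0.02},{"gripper":0,"linear":[0.02,0.02,-0.14],"twist":0.06},{"gripper":0,"linear":[0.05,0.04,-0.19],"twist":0.12},{"gripper":0,"linear":[0.09,0.06,-0.22],"twist":0.19},{"gripper":0,"linear":[0.13,0.08,-0.22],"twist":0.27},{"gripper":0,"linear":[0.17,0.1,-0.22],"twist":0.35},{"gripper":0,"linear":[0.21,0.13,-0.22],"twist":0.42},{"gripper":0,"linear":[0.24,0.15,-0.22],"twist":0.48},{"gripper":0,"linear":[0.25,0.16,-0.22],"twist":0.5},{"gripper":0,"linear":[0.25,0.16,-0.22],"twist":0.5}]'; python3 -c "
from geo import *
st(); go((.4523,.0726,.125),-4.5); go((.4523,.0726,.115),-4.5)"
```

```text
time_s: 19.27
eef_pos: [0.5232, 0.0131, 0.1424]
eef_rot: [1.252, 2.88, 0.001]
contact_force: [0.5, -0.6, -1.9]
width: 0.0135
finger_force: 60.0
19.27 [0.5232 0.0131 0.1424] [1.252e+00 2.880e+00 1.000e-03] [ 0.5 -0.6 -1.9] 13.5 60.0 [-0.02  0.06  2.03 -0.    1.05 -0.77]
linear [ 0.2296 -0.0282  0.0433] twist 0.5279 | head now 43.0 mm 94.0 rows>= 2.0
linear [ 0.2297 -0.0282  0.0683] twist 0.5279 | head now 43.0 mm 97.0 rows>= 2.0
```

```bash
python3 -m inch '[{"gripper":0,"linear":[0.01,0,0],"twist":0.02},{"gripper":0,"linear":[0.04,0,0],"twist":0.07},{"gripper":0,"linear":[0.07,-0.01,0],"twist":0.14},{"gripper":0,"linear":[0.11,-0.01,0],"twist":0.22},{"gripper":0,"linear":[0.15,-0.02,0],"twist":0.3},{"gripper":0,"linear":[0.18,-0.02,0],"twist":0.38},{"gripper":0,"linear":[0.21,-0.03,0],"twist":0.46},{"gripper":0,"linear":[0.23,-0.028,0.01],"twist":0.51},{"gripper":0,"linear":[0.23,-0.028,0.03],"twist":0.528},{"gripper":0,"linear":[0.23,-0.028,0.043],"twist":0.528},{"gripper":0,"linear":[0.23,-0.028,0.043],"twist":0.528}]'; python3 -c "
from geo import *
from rig import env,capture
st(); print(env.observe()['ft_torque']);cv2.imwrite('s4raw.png',capture('side')); tilt(head=-94.5)
s=cv2.imread('s4raw.png');h=cv2.cvtColor(s,cv2.COLOR_BGR2HSV)
for n,lo,hi in(('red',(0,150,80),(6,255,255)),('yel',(24,120,100),(34,255,255))):
    m=cv2.inRange(h,lo,hi); m[:,:190]=0; m[220:]=0; m[:60]=0;m[:,300:]=0
    ys,xs=np.nonzero(m); print(n,len(xs),xs.mean(),ys.mean()) if len(xs) else print(n,0)"
```

```text
time_s: 20.65
eef_pos: [0.4517, 0.0723, 0.1232]
eef_rot: [-2.306, -2.132, 0.002]
contact_force: [0.5, 0.0, -3.1]
width: 0.0133
finger_force: 60.0
20.65 [0.4517 0.0723 0.1232] [-2.306e+00 -2.132e+00  2.000e-03] [ 0.5  0.  -3.1] 13.3 60.0 [ 0.1  -0.04  2.17 -0.    1.02  0.18]
[-0.2587619   0.07779342  0.00883926]
-5 [[219, 105], [257, 107], [211, 137], [229, 155]] nose z 0.166
0 [[219, 109], [257, 111], [212, 137], [229, 154]] nose z 0.152
5 [[220, 113], [258, 115], [212, 138], [229, 153]] nose z 0.137
10 [[220, 117], [258, 119], [212, 139], [229, 152]] nose z 0.123
20 [[221, 126], [258, 128], [212, 141], [229, 150]] nose z 0.096
30 [[221, 135], [258, 137], [212, 142], [229, 148]] nose z 0.069
40 [[221, 145], [257, 147], [212, 145], [229, 145]] nose z 0.045
50 [[221, 154], [257, 156], [212, 147], [229, 143]] nose z 0.024
red 1 232.0 134.0
yel 4 225.25 132.5
```

```bash
python3 -m inch '[{"gripper":0,"linear":[0,0,0.04],"twist":0},{"gripper":0,"linear":[0,0,0.08],"twist":0},{"gripper":0,"linear":[0,0,0.105],"twist":0},{"gripper":0,"linear":[0,0,0.11],"twist":0},{"gripper":0,"linear":[0,0,0.11],"twist":0}]' 60;python3 -m inch '[{"gripper":0,"linear":[0,0,0.005],"twist":0},{"gripper":0,"linear":[0,0,0.005],"twist":0}]' 30; python3 -m inch '[{"gripper":0,"linear":[0,0,0],"twist":0},{"gripper":0,"linear":[0,0,0],"twist":0}]' 8; python3 -c "
from rig import env
print(env.observe()['ft_torque'])"
```

```text
time_s: 21.32
eef_pos: [0.4521, 0.0726, 0.0798]
eef_rot: [-2.307, -2.132, 0.0]
contact_force: [0.8, -0.5, -1.8]
width: 0.0136
finger_force: 60.0
time_s: 21.58
eef_pos: [0.4524, 0.0726, 0.0782]
eef_rot: [2.307, 2.132, 0.001]
contact_force: [-0.2, 1.0, -2.9]
width: 0.0136
finger_force: 30.0
time_s: 21.82
eef_pos: [0.4523, 0.0726, 0.0782]
eef_rot: [2.307, 2.132, 0.001]
contact_force: [-0.2, 1.0, -2.2]
width: 0.0139
finger_force: 8.0
[-0.12215198  0.14516538  0.0436289 ]
```

Now the arc: tilt to about 20° with a light grip, then check.

```bash
python3 -m inch '[{"gripper":0,"linear":[0.005,0,-0.015],"twist":0},{"gripper":0,"linear":[0.012,0,-0.035],"twist":0},{"gripper":0,"linear":[0.02,0,-0.05],"twist":0},{"gripper":0,"linear":[0.03,0,-0.068],"twist":0},{"gripper":0,"linear":[0.0375,0,-0.0825],"twist":0},{"gripper":0,"linear":[0.0375,0,-0.0825],"twist":0}]' 7;  python3 -c "
from geo import *
from rig import env,capture
st(); print(env.observe()['ft_torque']);cv2.imwrite('s5raw.png',capture('side')); tilt(head=-94.5)
for f in('s4raw.png','s5raw.png'):
  s=cv2.imread(f);h=cv2.cvtColor(s,cv2.COLOR_BGR2HSV)
  for c in (216,219,222,225,252,255): print(f,c,[int(x) for x in h[100:160:2,c,2]])"
```

```text
time_s: 22.58
eef_pos: [0.4538, 0.088, 0.1117]
eef_rot: [2.306, 2.132, 0.002]
contact_force: [0.4, -0.2, -0.3]
width: 0.0139
finger_force: 7.0
22.57 [0.4538 0.088  0.1117] [2.306e+00 2.132e+00 2.000e-03] [ 0.4 -0.2 -0.3] 13.9 7.0 [ 0.14 -0.02  2.17  0.    0.99  0.22]
[-0.00692263  0.04328746  0.00320501]
-5 [[220, 106], [258, 107], [213, 137], [230, 155]] nose z 0.153
0 [[221, 109], [258, 111], [213, 137], [230, 154]] nose z 0.139
5 [[221, 113], [258, 115], [213, 138], [230, 153]] nose z 0.125
10 [[222, 118], [258, 119], [214, 139], [230, 152]] nose z 0.111
20 [[222, 126], [258, 128], [214, 140], [230, 150]] nose z 0.083
30 [[222, 135], [258, 137], [214, 142], [230, 147]] nose z 0.057
40 [[222, 145], [258, 146], [214, 144], [230, 145]] nose z 0.033
50 [[222, 154], [258, 156], [214, 146], [230, 143]] nose z 0.012
s4raw.png 216 [163, 140, 117, 90, 61, 59, 63, 64, 63, 61, 57, 57, 59, 60, 55, 114, 59, 60, 56, 54, 54, 121, 124, 121, 130, 134, 134, 134, 134, 134]
s4raw.png 219 [115, 151, 117, 129, 60, 57, 54, 64, 59, 59, 53, 59, 57, 54, 53, 113, 64, 61, 56, 53, 53, 121, 125, 123, 130, 134,
[... 804 characters left out ...]
7, 63, 61, 59, 56, 58, 59, 60, 57, 115, 56, 61, 56, 54, 53, 130, 133, 132, 130, 131, 130, 134, 135, 134]
s5raw.png 222 [75, 176, 114, 130, 92, 58, 56, 62, 59, 59, 55, 61, 57, 57, 56, 116, 62, 59, 54, 54, 51, 58, 72, 98, 133, 131, 132, 131, 132, 134]
s5raw.png 225 [70, 142, 120, 126, 101, 58, 58, 60, 58, 79, 56, 63, 58, 57, 55, 114, 52, 65, 95, 53, 50, 51, 48, 50, 49, 50, 48, 53, 134, 134]
s5raw.png 252 [57, 55, 180, 232, 232, 232, 232, 232, 195, 62, 59, 130, 114, 80, 60, 56, 147, 233, 122, 68, 214, 143, 135, 131, 135, 135, 132, 129, 131, 131]
s5raw.png 255 [56, 56, 209, 232, 233, 232, 232, 233, 208, 62, 62, 71, 68, 62, 66, 61, 57, 216, 99, 85, 98, 113, 111, 110, 106, 112, 124, 130, 134, 136]
```

```bash
python3 -c "
from geo import *
from rig import capture
s=cv2.imread('s5raw.png'); t=capture('top'); cv2.imwrite('t5raw.png',t)
a=cv2.resize(s[70:190,190:310],(600,600),interpolation=cv2.INTER_CUBIC)
b=cv2.resize(t[190:310,80:230],(200,160)) ; c=cv2.resize(cv2.imread('s4raw.png')[80:200,190:290],(200,240),interpolation=cv2.INTER_CUBIC)
cv2.imwrite('pics/g.png',np.hstack([a,np.vstack([cv2.resize(t[200:310,100:210],(200,200)),c,np.zeros((160,200,3),np.uint8)])]))"
```

```text
(no output)
```

View pics/g.png

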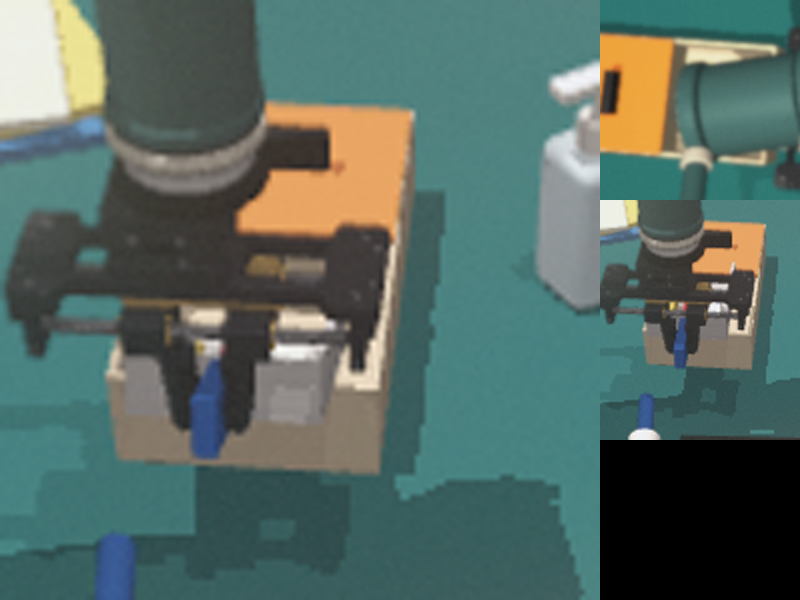

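The picture shows the handle in the fingers at (208,405) and the rear wall at (300,390), with the tray tipped nose-down over the bin wall. Tipping further.

```bash
python3 -m inch '[{"gripper":0,"linear":[0.012,0,-0.015],"twist":0},{"gripper":0,"linear":[0.027,0,-0.03],"twist":0},{"gripper":0,"linear":[0.043,0,-0.045],"twist":0},{"gripper":0,"linear":[0.06,0,-0.06],"twist":0},{"gripper":0,"linear":[0.077,0,-0.07],"twist":0},{"gripper":0,"linear":[0.077,0,-0.07],"twist":0},{"gripper":0,"linear":[0.077,0,-0.07],"twist":0},{"gripper":0,"linear":[0.077,0,-0.07],"twist":0}]' 8;  python3 -m inch '[{"gripper":0,"linear":[0,0,0],"twist":0},{"gripper":0,"linear":[0,0,0],"twist":0},{"gripper":0,"linear":[0,0,-0.03],"twist":0},{"gripper":0,"linear":[0,0,-0.07],"twist":0},{"gripper":0,"linear":[0,0,-0.12],"twist":0},{"gripper":0,"linear":[0,0,-0.15],"twist":0},{"gripper":0,"linear":[0,0,-0.15],"twist":0},{"gripper":0,"linear":[0,0,-0.15],"twist":0},{"gripper":0,"linear":[0,0,-0.15],"twist":0}]' 60; python3 -c "
from geo import *
from rig import env,capture
st(); print(env.observe()['ft_torque']);cv2.imwrite('s6raw.png',capture('side'));cv2.imwrite('t6raw.png',capture('top')); tilt(head=-94.5)
for f,b in(('s6raw.png',(80,200,190,300)),('t6raw.png',(190,310,80,220))):
  h=cv2.cvtColor(cv2.imread(f),cv2.COLOR_BGR2HSV)
  for n,lo,hi in(('red',(0,150,60),(6,255,255)),('red2',(174,150,60),(180,255,255)),('yel',(24,140,100),(34,255,255)),('blue',(105,120,60),(125,255,255))):
    m=cv2.inRange(h,lo,hi)[b[0]:b[1],b[2]:b[3]]
    ys,xs=np.nonzero(m); print(f,n,len(xs),(xs.min()+b[2],xs.max()+b[2],ys.min()+b[0],ys.max()+b[0]) if len(xs) else '')"
```

```text
time_s: 23.68
eef_pos: [0.456, 0.1183, 0.1391]
eef_rot: [2.307, 2.132, 0.001]
contact_force: [1.6, -0.1, 0.6]
width: 0.0139
finger_force: 8.0
time_s: 24.8
eef_pos: [0.455, 0.1181, 0.198]
eef_rot: [-2.307, -2.132, 0.002]
contact_force: [-0.6, -0.8, -2.0]
width: 0.0135
finger_force: 60.0
24.8 [0.455  0.1181 0.198 ] [-2.307e+00 -2.132e+00  2.000e-03] [-0.6 -0.8 -2. ] 13.5 60.0 [ 0.2  -0.1   2.07 -0.    1.17  0.28]
[-0.15791101  0.10475515 -0.04831128]
-5 [[219, 73], [258, 75], [211, 103], [229, 121]] nose z 0.24
0 [[219, 77], [258, 79], [211, 104], [229, 119]] nose z 0.226
5 [[220, 82], [258, 83], [211, 105], [229, 118]] nose z 0.212
10 [[220, 86], [258, 88], [212, 105], [229, 117]] nose z 0.198
20 [[221, 96], [258, 97], [212, 107], [229, 115]] nose z 0.17
30 [[221, 105], [258, 107], [212, 109], [229, 112]] nose z 0.144
40 [[221, 115], [258, 117], [212, 111], [229, 110]] nose z 0.12
50 [[221, 125], [258, 127], [212, 114], [229, 108]] nose z 0.099
s6raw.png red 35 (np.int64(239), np.int64(245), np.int64(140), np.int64(145))
s6raw.png red2 0 
s6raw.png yel 0 
s6raw.png blue 183 (np.int64(209), np.int64(231), np.int64(112), np.int64(193))
t6raw.png red 0 
t6raw.png red2 0 
t6raw.png yel 0 
t6raw.png blue 47 (np.int64(209), np.int64(217), np.int64(256), np.int64(262))
```

```bash
python3 -m inch '[{"gripper":0,"linear":[-0.03,0.02,-0.03],"twist":0},{"gripper":0,"linear":[-0.08,0.05,-0.05],"twist":-0.05},{"gripper":0,"linear":[-0.13,0.09,-0.05],"twist":-0.13},{"gripper":0,"linear":[-0.18,0.13,-0.05],"twist":-0.22},{"gripper":0,"linear":[-0.23,0.17,-0.05],"twist":-0.31},{"gripper":0,"linear":[-0.27,0.2,-0.05],"twist":-0.4},{"gripper":0,"linear":[-0.28,0.21,-0.05],"twist":-0.47},{"gripper":0,"linear":[-0.28,0.21,-0.05],"twist":-0.5},{"gripper":0,"linear":[-0.28,0.21,-0.05],"twist":-0.5}]'; python3 -c "
from geo import *
from rig import capture
st(); go((.6,-.055,.21),88);print(np.round(ray('side',(242,142),.015),3))
t=capture('top');s=capture('side');cv2.imwrite('t7raw.png',t);cv2.imwrite('s7raw.png',s)
O=np.array([.4658,.2441]);Q=R.from_euler('z',-4.5,degrees=True).as_matrix()[:2,:2]
for z in (.005,.02):
  c=[np.r_[O+Q@np.array(q),z] for q in((-.075,-.07),(.075,-.07),(.075,.07),(-.075,.07))]
  print(proj('top',c).round(0).tolist())
for f in('t7raw.png','s7raw.png'):
  h=cv2.cvtColor(cv2.imread(f),cv2.COLOR_BGR2HSV)
  for n,lo,hi in(('red',(0,150,60),(6,255,255)),('yel',(25,140,100),(34,255,255))):
    k,l,st_,ce=cv2.connectedComponentsWithStats(cv2.inRange(h,lo,hi)); print(f,n,[(int(a[4]),c.round().tolist()) for a,c in zip(st_[1:],ce[1:]) if a[4]>15])
h=cv2.cvtColor(cv2.imread('t7raw.png'),cv2.COLOR_BGR2HSV)
m=((h[...,1]<30)&(h[...,2]>170)).astype(np.uint8);k,l,st_,ce=cv2.connectedComponentsWithStats(m); print([(a.tolist(),c.round().tolist()) for a,c in zip(st_[1:],ce[1:]) if a[4]>30])"
```

```text
time_s: 26.02
eef_pos: [0.5312, -0.001, 0.2196]
eef_rot: [1.317, 2.851, 0.0]
contact_force: [-0.4, 0.2, -1.6]
width: 0.0137
finger_force: 60.0
26.02 [ 0.5312 -0.001   0.2196] [1.317 2.851 0.   ] [-0.4  0.2 -1.6] 13.7 60.0 [-0.05  0.    1.93 -0.    1.2  -0.75]
linear [-0.2142  0.0434  0.0242] twist -0.5288 | head now 40.4 mm 88.0 rows>= 2.0
[0.467 0.256 0.015]
[[195.0, 287.0], [201.0, 230.0], [149.0, 226.0], [142.0, 283.0]]
[[194.0, 287.0], [199.0, 229.0], [147.0, 225.0], [140.0, 283.0]]
t7raw.png red [(38, [402.0, 204.0]), (94, [172.0, 256.0])]
t7raw.png yel [(111, [169.0, 268.0]), (608, [34.0, 312.0]), (128, [76.0, 363.0]), (43, [5.0, 408.0])]
s7raw.png red [(700, [111.0, 26.0]), (18, [104.0, 80.0])]
s7raw.png yel []
[([281, 125, 9, 12, 82], [285.0, 131.0]), ([363, 145, 51, 12, 351], [393.0, 151.0]), ([342, 154, 59, 53, 533], [359.0, 188.0]), ([105, 157, 27, 25, 391], [118.0, 169.0]), ([413, 158, 9, 41, 219], [416.0, 182.0]), ([354, 184, 25, 12, 140], [364.0, 190.0]), ([437, 206, 56, 59, 1926], [461.0, 235.0]), ([215, 227, 17, 33, 300], [225.0, 243.0]), ([162, 240, 20, 10, 171], [171.0, 244.0]), ([272, 274, 23, 18, 345], [284.0, 283.0]), ([0, 314, 75, 90, 5400], [35.0, 360.0])]
```

All three clips lie in the bin: white (171,244), red (172,256) and yellow (169,268) px, each about 20x10 px, matching the 60x22 mm size. Returning the tray.

```bash
python3 -c "
from geo import *
go((.555,-.0524,.15),88)"
```

```text
linear [-0.1375 -0.0384  0.1735] twist -0.5288 | head now 40.4 mm 90.0 rows>= 2.0
```

```bash
python3 -m inch '[{"gripper":0,"linear":[-0.02,-0.01,0],"twist":-0.04},{"gripper":0,"linear":[-0.05,-0.02,0],"twist":-0.12},{"gripper":0,"linear":[-0.09,-0.03,0],"twist":-0.22},{"gripper":0,"linear":[-0.12,-0.035,0],"twist":-0.32},{"gripper":0,"linear":[-0.137,-0.038,0.02],"twist":-0.42},{"gripper":0,"linear":[-0.137,-0.038,0.06],"twist":-0.5},{"gripper":0,"linear":[-0.137,-0.038,0.11],"twist":-0.529},{"gripper":0,"linear":[-0.137,-0.038,0.15],"twist":-0.529},{"gripper":0,"linear":[-0.137,-0.038,0.173],"twist":-0.529},{"gripper":0,"linear":[-0.137,-0.038,0.173],"twist":-0.529}]'; python3 -c "
from geo import *
from rig import capture
st(); s=capture('side');cv2.imwrite('s8raw.png',s); tilt()
h=cv2.cvtColor(s,cv2.COLOR_BGR2HSV)
m=((h[...,1]<35)&(h[...,2]>100)).astype(np.uint8);m[:,:215]=0
k,l,S,ce=cv2.connectedComponentsWithStats(m)
for i in range(1,k):
  if S[i][4]>60:
    p=np.argwhere(l==i); a=p[:,1].argmin();b=p[:,0].argmax();c=p[:,0].argmin(); print(S[i].tolist(),'left',p[a][::-1],'bottom',p[b][::-1],'top',p[c][::-1])"
```

```text
time_s: 27.38
eef_pos: [0.5541, -0.0515, 0.149]
eef_rot: [-0.053, -3.14, -0.0]
contact_force: [-0.2, 0.8, -1.1]
width: 0.0134
finger_force: 60.0
27.38 [ 0.5541 -0.0515  0.149 ] [-0.053 -3.14  -0.   ] [-0.2  0.8 -1.1] 13.4 60.0 [-0.14  0.12  1.95 -0.    1.08 -1.67]
-5 [[197, 183], [204, 150], [255, 187], [284, 173]] nose z 0.192
0 [[198, 187], [204, 155], [255, 188], [284, 172]] nose z 0.178
5 [[198, 191], [205, 159], [255, 189], [283, 171]] nose z 0.164
10 [[200, 196], [206, 163], [255, 190], [283, 170]] nose z 0.149
20 [[204, 204], [210, 172], [255, 192], [282, 169]] nose z 0.122
30 [[209, 211], [215, 179], [255, 194], [280, 167]] nose z 0.096
40 [[217, 218], [222, 186], [256, 195], [278, 166]] nose z 0.072
50 [[225, 223], [229, 191], [257, 197], [276, 165]] nose z 0.05
[234, 0, 24, 51, 330] left [234  46] bottom [234  50] top [245   0]
[259, 0, 22, 12, 191] left [259   1] bottom [259  11] top [260   0]
[290, 0, 6, 20, 91] left [290   2] bottom [293  19] top [291   0]
[306, 0, 254, 288, 27790] left [306  27] bottom [559 287] top [308   0]
[243, 38, 45, 43, 517] left [243  53] bottom [263  80] top [258  38]
[367, 64, 193, 356, 31304] left [367  64] bottom [478 419] top [367  64]
[297, 82, 23, 50, 804] left [297 120] bottom [305 131] top [309  82]
[252, 116, 36, 17, 202] left [252 116] bottom [265 132] top [252 116]
[215, 168, 50, 60, 1567] left [215 195] bottom [227 227] top [252 168]
[350, 195, 17, 15, 171] left [350 197] bottom [358 209] top [359 195]
[303, 223, 39, 10, 135] left [303 227] bottom [337 232] top [333 223]
[278, 228, 11, 57, 354] left [278 230] bottom [287 284] top [288 228]
[288, 234, 68, 66, 834] left [288 289] bottom [290 299] top [337 234]
[215, 359, 76, 61, 3706] left [215 373] bottom [217 419] top [272 359]
```

```bash
python3 -c "
from geo import *
Q=R.from_euler('z',-2,degrees=True).as_matrix()
from rig import env
p=env.observe()['eef_pos']+[0,0,.019]
for t in(36,40,44,48,52):
  a=np.radians(t);x,z=-.162,-.027
  w=p+Q@np.array([x*np.cos(a)-z*np.sin(a),-.055,x*np.sin(a)+z*np.cos(a)]);print(t,proj('side',w).round(1),w.round(3))"
python3 -m inch '[{"gripper":0,"linear":[0,0,0.03],"twist":0},{"gripper":0,"linear":[0,0,0.05],"twist":0},{"gripper":0,"linear":[0,0,0.065],"twist":0},{"gripper":0,"linear":[0,0,0.07],"twist":0},{"gripper":0,"linear":[0,0,0.07],"twist":0}]'
```

```text
36 [[223.3 222.8]] [ 0.438 -0.102  0.052]
40 [[226.9 224.9]] [ 0.446 -0.103  0.044]
44 [[230.7 226.7]] [ 0.455 -0.103  0.037]
48 [[234.6 228.4]] [ 0.464 -0.103  0.03 ]
52 [[238.6 229.9]] [ 0.474 -0.104  0.024]
time_s: 28.05
eef_pos: [0.5546, -0.0516, 0.1216]
eef_rot: [-0.052, -3.141, -0.0]
contact_force: [1.1, -0.4, -1.5]
width: 0.0132
finger_force: 60.0
```

```bash
python3 -m inch '[{"gripper":0,"linear":[-0.006,0,0.012],"twist":0},{"gripper":0,"linear":[-0.012,0,0.018],"twist":0},{"gripper":0,"linear":[-0.012,0,0.022],"twist":0},{"gripper":0,"linear":[-0.012,0,0.022],"twist":0}]'; python3 -m inch '[{"gripper":0,"linear":[0,0,0],"twist":0},{"gripper":0,"linear":[-0.01,0,0.01],"twist":0},{"gripper":0,"linear":[-0.0375,0,0.034],"twist":0},{"gripper":0,"linear":[-0.06,0,0.06],"twist":0},{"gripper":0,"linear":[-0.0825,0,0.089],"twist":0},{"gripper":0,"linear":[-0.1,0,0.12],"twist":0},{"gripper":0,"linear":[-0.118,0,0.151],"twist":0},{"gripper":0,"linear":[-0.127,0,0.175],"twist":0},{"gripper":0,"linear":[-0.136,0,0.198],"twist":0},{"gripper":0,"linear":[-0.142,0,0.22],"twist":0},{"gripper":0,"linear":[-0.147,0,0.236],"twist":0},{"gripper":0,"linear":[-0.149,0,0.246],"twist":0},{"gripper":0,"linear":[-0.149,0,0.246],"twist":0}]' 10; python3 -c "
from geo import *
from rig import capture
s=capture('side');cv2.imwrite('s9raw.png',s); tilt()
h=cv2.cvtColor(s,cv2.COLOR_BGR2HSV)
m=((h[...,1]<35)&(h[...,2]>100)).astype(np.uint8);m[:,:225]=0;m[:,300:]=0;m[:170]=0;m[250:]=0
k,l,S,ce=cv2.connectedComponentsWithStats(m)
for i in range(1,k):
  if S[i][4]>60:
    p=np.argwhere(l==i); a=p[:,1].argmin();b=p[:,0].argmax();c=p[:,0].argmin(); print(S[i].tolist(),'left',p[a][::-1],'bottom',p[b][::-1],'top',p[c][::-1])
for c in (236,244,260,275): print(c,h[205:245,c,2].tolist())"
```

```text
time_s: 28.55
eef_pos: [0.562, -0.0519, 0.1152]
eef_rot: [0.052, 3.136, -0.001]
contact_force: [2.3, 1.1, 5.9]
width: 0.0138
finger_force: 60.0
time_s: 30.18
eef_pos: [0.6192, -0.0537, 0.0145]
eef_rot: [0.052, 3.141, -0.0]
contact_force: [-0.6, -1.1, -1.7]
width: 0.0137
finger_force: 10.0
-5 [[231, 222], [235, 190], [283, 226], [308, 211]] nose z 0.057
0 [[231, 225], [235, 193], [283, 226], [307, 210]] nose z 0.043
5 [[231, 229], [235, 197], [282, 227], [307, 210]] nose z 0.028
10 [[232, 232], [236, 200], [282, 228], [307, 209]] nose z 0.014
20 [[235, 239], [238, 207], [282, 229], [306, 208]] nose z -0.013
30 [[239, 245], [243, 213], [282, 231], [304, 207]] nose z -0.04
40 [[246, 250], [248, 219], [283, 232], [303, 206]] nose z -0.064
50 [[253, 255], [255, 224], [284, 233], [301, 205]] nose z -0.085
[283, 170, 17, 11, 74] left [283 170] bottom [297 180] top [283 170]
[229, 194, 60, 56, 2136] left [229 225] bottom [281 249] top [234 194]
236 [146, 142, 143, 141, 143, 166, 166, 167, 167, 167, 166, 167, 166, 168, 168, 165, 164, 174, 223, 223, 222, 129, 127, 129, 128, 128, 127, 129, 129, 108, 74, 74, 76, 74, 75, 72, 76, 132, 134, 133]
244 [146, 144, 143, 143, 143, 146, 166, 166, 168, 169, 167, 168, 167, 167, 168, 172, 219, 221, 224, 223, 220, 139, 133, 132, 131, 131, 131, 133, 133, 127, 78, 78, 78, 77, 77, 75, 76, 131, 133, 133]
260 [171, 170, 167, 145, 145, 146, 145, 144, 146, 149, 172, 171, 171, 169, 175, 223, 223, 222, 223, 225, 222, 205, 134, 134, 134, 133, 133, 135, 135, 132, 93, 85, 86, 89, 85, 84, 85, 117, 134, 135]
275 [146, 147, 146, 145, 147, 146, 146, 146, 145, 147, 150, 148, 150, 147, 148, 148, 149, 175, 222, 223, 209, 222, 128, 138, 138, 139, 141, 181, 227, 227, 227, 228, 229, 227, 226, 227, 227, 226, 226, 225]
```

```bash
python3 -m inch '[{"gripper":0,"linear":[0,0,0.003],"twist":0},{"gripper":0,"linear":[0,0,0.006],"twist":0},{"gripper":0,"linear":[0,0,0.006],"twist":0},{"gripper":30,"linear":[0,0,0.003],"twist":0},{"gripper":30,"linear":[0,0,0],"twist":0},{"gripper":30,"linear":[0,0,0],"twist":0},{"gripper":30,"linear":[0,0,-0.1],"twist":0},{"gripper":30,"linear":[0,0,-0.25],"twist":0},{"gripper":30,"linear":[0,0,-0.4],"twist":0},{"gripper":30,"linear":[0,0,-0.45],"twist":0},{"gripper":30,"linear":[0.2,0.45,-0.45],"twist":0},{"gripper":30,"linear":[0.2,0.45,-0.45],"twist":0},{"gripper":30,"linear":[0.2,0.45,-0.45],"twist":0},{"gripper":30,"linear":[0.2,0.45,-0.45],"twist":0},{"gripper":30,"linear":[0.2,0.45,-0.45],"twist":0},{"gripper":30,"linear":[0.2,0.45,-0.45],"twist":0}]' 5; python3 -c "
from geo import *
from rig import capture
st();t=capture('top');s=capture('side')
t2=cv2.imread('t2raw.png'); s2=cv2.imread('s2raw.png')
g=lambda im:cv2.cvtColor(im,cv2.COLOR_BGR2HSV)
for n,a,b in(('before',t2,s2),('now',t,s)):
  h=g(a); m=((h[...,1]<30)&(h[...,2]>150)).astype(np.uint8)
  if 1: m=m[170:262,255:315]
  ys,xs=np.nonzero(m); print(n,'tray',len(xs),np.percentile(xs,[1,50,99])+255,np.percentile(ys,[1,50,99])+170)
  m=cv2.inRange(h,(100,120,80),(125,255,255))[170:262,255:315]; ys,xs=np.nonzero(m); print(' fin',xs.min()+255,xs.max()+255,ys.min()+170,ys.max()+170)
  h=g(b); print(' side',[int(v) for v in h[205:240,244,2]])
  for nm,lo,hi in(('dark',(0,0,0),(180,140,65)),):
    mm=cv2.inRange(g(a),lo,hi)[170:275,250:320]; ys,xs=np.nonzero(mm); print(' mat',len(xs))
d=cv2.absdiff(t,cv2.imread('top0raw.png')).sum(2)
for nm,(y0,y1,x0,x1) in dict(disp=(120,156,243,306),pump=(155,192,103,148),roller=(272,294,230,297),handle_roll=(272,294,230,262)).items(): print(nm,int((d[y0:y1,x0:x1]>90).sum()))
h=g(t)
for n,lo,hi in(('red',(0,150,60),(6,255,255)),('yel',(25,140,100),(34,255,255)),('white',(0,0,170),(180,30,255))):
  k,l,S,c=cv2.connectedComponentsWithStats(cv2.inRange(h,lo,hi)[220:290,140:205]); print(n,[(S[i][4],c[i].round()+[140,220]) for i in range(1,k) if S[i][4]>30])"
```

```text
time_s: 32.22
eef_pos: [0.5454, 0.1276, 0.1941]
eef_rot: [-0.054, -3.141, 0.001]
contact_force: [0.1, -0.1, -0.6]
width: 0.0303
finger_force: 0.0
32.23 [0.5454 0.1276 0.1941] [-5.400e-02 -3.141e+00  1.000e-03] [ 0.1 -0.1 -0.6] 30.3 0.0 [ 0.19  0.08  1.9  -0.    1.16 -1.35]
before tray 1864 [262. 280. 306.] [208. 239. 259.]
 fin 282 288 182 206
 side [221, 221, 219, 219, 218, 219, 219, 220, 219, 220, 223, 219, 220, 219, 220, 220, 218, 217, 219, 219, 207, 218, 119, 131, 130, 129, 129, 128, 131, 130, 111, 79, 79, 79, 80]
 mat 1686
now tray 2289 [262. 283. 305.] [209. 235. 260.]
 fin 281 288 184 208
 side [222, 222, 220, 220, 220, 221, 222, 221, 221, 222, 221, 221, 221, 221, 222, 221, 221, 218, 222, 222, 218, 177, 133, 132, 133, 131, 133, 132, 134, 129, 91, 81, 80, 83, 83]
 mat 1864
disp 0
pump 509
roller 401
handle_roll 401
red [(np.int32(69), array([170., 256.]))]
yel [(np.int32(79), array([166., 268.]))]
white [(np.int32(101), array([169., 244.]))]
```

```bash
python3 -c "
from geo import *
from rig import capture
def f(im):
  h=cv2.cvtColor(im,cv2.COLOR_BGR2HSV); m=cv2.inRange(h,(0,0,150),(180,45,255)); r=m[60:140,285:330]; p=np.argwhere(r); return p.min(0)+[60,285],p.max(0)+[60,285],len(p)
print('pump side',f(cv2.imread('side0raw.png')),f(capture('side')))
b=lambda im:(lambda p:(p.min(0),p.max(0),len(p)))(np.argwhere(cv2.inRange(cv2.cvtColor(im,cv2.COLOR_BGR2HSV),(108,140,40),(125,255,255))[170:205,200:225]))
print('roller handle side',b(cv2.imread('side0raw.png')),b(capture('side')))"
```

```text
pump side (array([ 61, 299]), array([107, 329]), 266) (array([ 61, 298]), array([116, 329]), 322)
roller handle side (array([7, 9]), array([23, 16]), 115) (array([7, 9]), array([22, 16]), 89)
```

Nothing has been disturbed: the roller and pump match their starting pixels except for shadow, and the dispenser is unchanged. Handing in.

```bash
python3 -c "
from rig import close_job
print(close_job())"
```

```text
the job is handed in; nothing more can be done
None
```

The job is handed in at about 32 s: the cover is fully open, all three clips are in the bin, the empty tray is flat on the mat about 5 mm off centre, and the pump bottle, tape dispenser and lint roller were not moved.

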